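# Clip the wax box lid shut all round

### The arm

A 6-joint arm with a two-finger parallel gripper is mounted at the origin on the work surface. World frame = base frame: x ahead of the robot, y to its left, z up, the work surface at z = 0. Lengths are in m, angles in degrees, forces in N, time in s.
With the tool pointing down it reaches from about 0.4 to 0.825 m from the base axis. Payload 7 kg.
Tool frame: the origin (TCP) lies between the finger pads; the fingertips stand 11 mm ahead of it and the grasp point (between the pads) lies 8 mm behind it; z points along the fingers, y is the direction in which the jaws open and shut (so a half turn about z gives the same grasp; the last joint's range is limited). The gripper opens to 88 mm and grips with 3 to 60 N. Pads are 19 mm wide; open, the fingers measure 130 mm over their backs; the gripper's body (78 mm by 193 mm) begins 47 mm behind the grasp point.
Start: joints at [83.772, 20.546, 0.682, 0, -70.136, -16.507], TCP at [0.261, 0.623, 0.238] pointing down, gripper open.
Joint ranges: [-176.03, 176.03], [-82.01, 121.73], [-58.28, 71.71], [-173.87, 95.51], [-174.79, -0.11], [-173.66, 173.66]. Speed limits (degrees/s): [136.94, 136.94, 172.46, 180, 180, 180].

### API

Orientations are given as [roll, pitch, yaw] about the fixed x, y, z axes, in that order (R = Rz(yaw) Ry(pitch) Rx(roll)).
In Python, from plant import r gives the robot as it stands.
- The arm moves only by the shell command python3 -m inch 'ROWS' [OPENING] [FORCE]. ROWS is JSON, a list of rows, each an object of numbers: "x", "y", "z": the shift along the tool's x, y, z as a fraction of full scale; "yaw": the turn about the tool's z as a fraction of full scale. In form: [{"x": .., "y": .., "z": .., "yaw": ..}, ...]. A call has 1 to 5 rows; each row shifts and turns the pose as measured when the row begins, along the tool's axes as they then stand; what a row does not reach is not made up. Full scale, the value 1, is 0.025 m for a shift and 4 degrees for a turn. A row lasts 1/12 s, in which the tool goes at most 41.7 mm and 7.16 degrees, less where a joint would pass 70% of its speed; a pose out of reach is approached as far as the arm can. A call with a number of a shift or a turn outside -1 to 1 is refused whole. A call with a gripper value outside its range is refused whole. OPENING is the opening, from -1 (shut) to 1 (fully open), set as the call begins (- or left out, the last holds). The fingers move at their own pace and stop on an object; FORCE is the grip in N (left out, the last holds). Time passes only in rows, so rows that do not move let the fingers close. It gives the time, the measured TCP pose, the force and the opening at its end, in the units of the state.
- r.get_state(): the state, without advancing time (a new reading comes with each control period).
- r.capture(name): name is "scene" or "top" or "wrist"; returns (picture, depth): 480x640x3 uint8, red, green, blue; 480x640 float32, m along the optical axis (not along the pixel's ray), 0 where there is no reading.
- r.camera_info(name): a dict with "mtx" (3x3 intrinsics, pixels), "pose" (4x4, takes a point from camera to world coordinates). Camera axes: x right, y down, z forward; pixel columns grow to the right and rows downward; lengths in m; the calibration is good to about 2 mm. A picture is of the moment at which its call begins: read the wrist's pose just before it. camera_info takes no time and is no camera call; for the wrist camera it gives the pose at the moment of the call.
- r.close_job(): hands the job in, once; it reports no verdict.
The state is a dict: "time_s": time; "joints": joint angles; "qd": joint speeds; "joint_torque": joint torques, N m; "tcp_pos": TCP position; "eef_rot": TCP orientation; "contact_force": force on the tool from outside, world axes, zero at the start; "moment": the same for the moment, N m; "gripper_width": finger opening in m.
Only numpy, scipy, OpenCV 4.12 (cv2) and the standard library are available. Lean on these libraries where they do the work, as an engineer would, in place of code of your own. Each camera call takes 0.05 s, during which the arm holds its last target. There are 200 camera calls.

### The job

The lid of the white wax box on the shelf is only lying on: press down each of its four raised blue rim sections, all the way round, until every one has clicked home flush with the lid's white corners. Only press - do not pick up, tip or shove the box - and leave the black twist cap and the other loose things on the shelf (cup, headlamp, brush, wax jar, cork block) alone. Finish with the hand clear.

Things in the scene. Friction and masses are not known exactly. Their poses are not given: they have to be found in the camera images.
- wax_box: White plastic wax box standing loose on the shelf, 180 mm (its x) by 140 mm (its y), about 0.8 kg, not fixed down. Origin at the centre of its underside, z up. Its lid has four white fixed corners (26 mm square) whose tops are 70 mm above the shelf, a grey middle panel recessed to 64 mm, and between the corners four blue rim sections, each 26 mm wide, that stand 8 mm proud of the corners while unclipped and are flush with them (70 mm above the shelf) when clipped.
- rim_near_top (a point): Centre of the top face of the blue rim section on the short side at the box's -x end: flat strip 84 mm long (along the box's y) and 26 mm wide, 11 mm thick. It moves with the section: 78 mm above the shelf unclipped, 70 mm clipped. The point's axes are the box's.
- rim_near (a joint): How far that rim section is pressed down, in m: 0 = unclipped (8 mm proud), 0.008 = clipped home and flush. It only moves straight up and down in the box, and is snap-acting: it takes about 10 N to start it down, the resistance falls as it goes, past half-way (4 mm) it snaps home by itself and stays; let go earlier and it springs back up. At 0.008 it meets a hard stop.
- rim_far_top (a point): Centre of the top face of the blue rim section on the short side at the box's +x end: flat strip 84 mm long (along the box's y) and 26 mm wide, 11 mm thick. It moves with the section: 78 mm above the shelf unclipped, 70 mm clipped. The point's axes are the box's.
- rim_far (a joint): How far that rim section is pressed down, in m: 0 = unclipped (8 mm proud), 0.008 = clipped home and flush. It only moves straight up and down in the box, and is snap-acting: it takes about 10 N to start it down, the resistance falls as it goes, past half-way (4 mm) it snaps home by itself and stays; let go earlier and it springs back up. At 0.008 it meets a hard stop.
- rim_left_top (a point): Centre of the top face of the blue rim section on the long side at the box's +y: flat strip 124 mm long (along the box's x) and 26 mm wide, 11 mm thick. It moves with the section: 78 mm above the shelf unclipped, 70 mm clipped. The point's axes are the box's.
- rim_left (a joint): How far that rim section is pressed down, in m: 0 = unclipped (8 mm proud), 0.008 = clipped home and flush. It only moves straight up and down in the box, and is snap-acting: it takes about 10 N to start it down, the resistance falls as it goes, past half-way (4 mm) it snaps home by itself and stays; let go earlier and it springs back up. At 0.008 it meets a hard stop.
- rim_right_top (a point): Centre of the top face of the blue rim section on the long side at the box's -y: flat strip 124 mm long (along the box's x) and 26 mm wide, 11 mm thick. It moves with the section: 78 mm above the shelf unclipped, 70 mm clipped. The point's axes are the box's.
- rim_right (a joint): How far that rim section is pressed down, in m: 0 = unclipped (8 mm proud), 0.008 = clipped home and flush. It only moves straight up and down in the box, and is snap-acting: it takes about 10 N to start it down, the resistance falls as it goes, past half-way (4 mm) it snaps home by itself and stays; let go earlier and it springs back up. At 0.008 it meets a hard stop.
- cap_top (a point): Top centre of the black twist cap in the middle of the lid: 44 mm across, its top 83 mm above the shelf (13 mm above the clipped rim). It turns easily; not to be touched.
- cap (a joint): Turn of the black twist cap, rad, 0 at the start.
- cup: Green ceramic cup, 76 mm across the rim, 85 mm tall, loose, near the box. Origin at the centre of its underside.
- headlamp: Black aluminium headlamp, about 50 x 66 x 55 mm, loose, near the box. Origin under its centre.
- brush: Wooden boot brush, 150 mm (x) by 45 mm by 40 mm tall, bristles down, loose, near the box. Origin under its centre.
- wax_jar: Small white wax jar with a red cap, 60 mm across, 70 mm tall, loose. Origin under its centre.
- cork: Cork block, 90 x 55 x 35 mm, loose. Origin under its centre.

How it is judged:
By the outcome, as a careful person would: the job done as asked, in the order asked, and still so for the second after the job is handed in, with the robot touching nothing.
It also fails if it takes over 48 s, if anything falls off the work surface, if the arm or the gripper's body presses on something with over 40 N, if the wrist force passes 120 N, or if a joint passes its speed limit or range.

## Working session

There is one attempt and no reset: what is moved stays moved. The work goes in short steps, Python scripts to look and compute and a shell command to move; the robot and the scene stay as the last step left them, time stands still between calls to the robot, and variables do not carry over. Pictures are saved under pics/ and viewed, about 8 in all and at most 12, crops included, and the job is handed in when it is done.

```bash
mkdir -p pics; cat > h.py <<'E'
import numpy as np, cv2
from plant import r
def grab(cam,name):
    s=r.get_state(); info=r.camera_info(cam); p,d=r.capture(cam)
    cv2.imwrite(f'pics/{name}.png',p[:,:,::-1]); np.savez(f'pics/{name}.npz',d=d,K=info['mtx'],T=info['pose'],p=p)
    return s
def pt(name,u,v,z=None):
    f=np.load(f'pics/{name}.npz'); K,T=np.array(f['K']),np.array(f['T'])
    ray=np.linalg.inv(K)@[u,v,1]
    if z is None: zz=np.median(f['d'][v-1:v+2,u-1:u+2]); 
    else: zz=(z-T[2,3])/(T[:3,:3]@ray)[2]
    return T[:3,:3]@(ray*zz)+T[:3,3]
E
python3 - <<'E'
from h import *
s=grab('top','top1'); grab('scene','scene1')
print(s)
E
```

```text
{'time_s': 0.0, 'joints': array([ 8.37723479e+01,  2.05906653e+01,  6.33047699e-01, -1.99561938e-02,
       -7.01360535e+01, -1.65052771e+01]), 'qd': array([-0.09289639, -0.020411  , -0.11822125,  0.0494857 , -0.01446683,
        0.02193874]), 'joint_torque': array([-1.94982560e-03, -5.82724822e+01,  2.93057334e+01,  6.99737146e+00,
        6.99433978e-03, -1.47049059e-04]), 'tcp_pos': array([0.26070336, 0.62210232, 0.23662637]), 'eef_rot': array([ 1.79904859e+02, -8.62780282e-03, -2.27397182e+01]), 'contact_force': array([-0.16800746, -0.11537406, -0.91462007]), 'moment': array([ 0.01542448, -0.01493882,  0.02859113]), 'gripper_width': 0.08773462043960682}
```

View pics/top1.png

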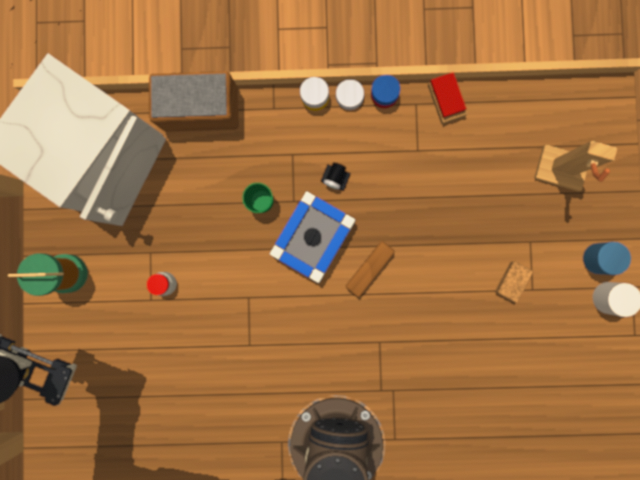

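View pics/scene1.png

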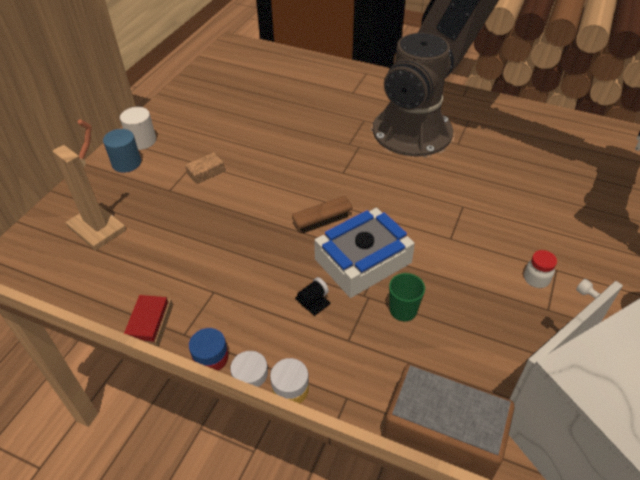

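The top view shows the box centred near (313,237), with white corners near (309,199), (348,221), (317,275) and (278,252). The cup is at (258,198), the headlamp at (335,177) and the brush at (370,270). Next I'll measure the box in both views.

```bash
cat > m.py <<'E'
from h import *
def cloud(name):
    f=np.load(f'pics/{name}.npz'); d=f['d']; K,T=f['K'],f['T']; v,u=np.mgrid[:480,:640]
    P=np.stack([(u-K[0,2])/K[0,0]*d,(v-K[1,2])/K[1,1]*d,d],-1)@T[:3,:3].T+T[:3,3]
    h=cv2.cvtColor(f['p'],cv2.COLOR_RGB2HSV)
    return P,h,d
def blue(name,c=(0.,.6),rad=.3):
    P,h,d=cloud(name)
    m=(h[...,0]>100)&(h[...,0]<130)&(h[...,1]>140)&(h[...,2]>60)&(d>0)&(P[...,2]>.055)&(P[...,2]<.1)
    m&=np.hypot(P[...,0]-c[0],P[...,1]-c[1])<rad
    return P[m]
E
python3 - <<'E'
from m import *
for n,uv in (('top1',(313,237)),('scene1',(365,240))):
    c=pt(n,*uv); B=blue(n,c[:2],.13)
    print(n,'cap',c,len(B),'z pct',np.percentile(B[:,2],[5,50,95]).round(4))
    print(cv2.minAreaRect(B[:,:2].astype(np.float32)*1000), B.mean(0))
for uv in ((309,199),(348,221),(317,275),(278,252),(258,198),(335,177),(370,270),(335,440)): print(uv,pt('top1',*uv).round(3))
E
```

```text
top1 cap [0.52076231 0.04092019 0.08407002] 1585 z pct [0.0733 0.0784 0.0834]
((522.4066772460938, 43.54248046875), (137.7457275390625, 177.17877197265625), 58.27284240722656) [0.52219806 0.04373104 0.07835007]
scene1 cap [0.52883679 0.04786873 0.0787631 ] 1559 z pct [0.0739 0.0775 0.0808]
((526.6024169921875, 45.312095642089844), (141.56243896484375, 181.71322631835938), 60.30093002319336) [0.53142729 0.04613888 0.07747082]
(309, 199) [0.615 0.049 0.071]
(348, 221) [ 0.558 -0.046  0.07 ]
(317, 275) [0.428 0.034 0.071]
(278, 252) [0.487 0.129 0.068]
(258, 198) [0.629 0.183 0.008]
(335, 177) [ 0.671 -0.017  0.051]
(370, 270) [ 0.436 -0.097  0.041]
(335, 440) [ 0.087 -0.002  0.259]
```

The corners agree on a box centre near (0.522, 0.043), box x axis at about -31° and a rim height of 0.078, as expected. I'll go above the box with the fingers shut and take a closer look.

```bash
python3 -m inch '[{"x":1,"y":0.95,"z":0},{"x":1,"y":0.95},{"x":1,"y":0.95},{"x":1,"y":0.95},{"x":1,"y":0.95}]' -1 20; python3 -m inch '[{"x":1,"y":0.95},{"x":1,"y":0.95},{"x":1,"y":0.95},{"x":1,"y":0.95},{"x":1,"y":0.95}]'; python3 -m inch '[{"x":1,"y":0.95},{"x":1,"y":0.95},{"x":1,"y":0.95},{"x":1,"y":0.95},{"x":0.5,"y":0.5}]'
```

```text
validation failed for argument at $[0]...
validation failed for argument at $[0]...
validation failed for argument at $[0]...
```

```bash
python3 -m inch '[{"x":1,"y":0.95,"z":0,"yaw":0},{"x":1,"y":0.95,"z":0,"yaw":0},{"x":1,"y":0.95,"z":0,"yaw":0},{"x":1,"y":0.95,"z":0,"yaw":0},{"x":1,"y":0.95,"z":0,"yaw":0}]' -1 20
```

```text
time_s: 0.52
tcp_pos: [0.329, 0.463, 0.2317]
eef_rot: [179.5, -0.0, -22.4]
contact_force: [0.4, 0.3, -0.2]
gripper_width: 0.0598
```

```bash
python3 -m inch '[{"x":1,"y":0.92,"z":-0.05,"yaw":0.2},{"x":1,"y":0.92,"z":-0.05,"yaw":0.2},{"x":1,"y":0.92,"z":-0.05,"yaw":0.2},{"x":1,"y":0.92,"z":-0.05,"yaw":0.2},{"x":1,"y":0.92,"z":-0.05,"yaw":0.2}]'; python3 -m inch '[{"x":1,"y":0.92,"z":-0.05,"yaw":0.2},{"x":1,"y":0.92,"z":-0.05,"yaw":0.2},{"x":1,"y":0.92,"z":-0.05,"yaw":0.2},{"x":0.8,"y":0.6,"z":0,"yaw":0.2},{"x":0.3,"y":0.3,"z":0,"yaw":0.2}]'
```

```text
time_s: 0.93
tcp_pos: [0.3973, 0.2978, 0.2375]
eef_rot: [179.3, -0.0, -26.4]
contact_force: [0.3, 0.8, -0.1]
gripper_width: 0.0265
time_s: 1.35
tcp_pos: [0.446, 0.1586, 0.2424]
eef_rot: [179.3, -0.1, -30.7]
contact_force: [-0.2, -0.1, -0.1]
gripper_width: 0.0004
```

```bash
python3 - <<'E'
from m import *
s=grab('wrist','w1'); print(s['tcp_pos'],s['eef_rot'],r.camera_info('wrist')['pose'])
B=blue('w1',(.523,.043),.13); print(len(B),np.percentile(B[:,2],[5,50,95]),cv2.minAreaRect(B[:,:2].astype(np.float32)*1000))
E
```

```text
[0.44596688 0.15855094 0.24239408] [ 1.79299803e+02 -6.83027399e-02 -3.07378732e+01] [[-0.51213332 -0.8283482  -0.22706545  0.50581385]
 [-0.85881419  0.49772469  0.12127786  0.12370038]
 [ 0.01255578  0.25711746 -0.96629859  0.389145  ]
 [ 0.          0.          0.          1.        ]]
13334 [0.07605921 0.07753033 0.07878836] ((497.7619934082031, 58.91550064086914), (138.14865112304688, 119.71452331542969), 58.70777130126953)
```

View pics/w1.png

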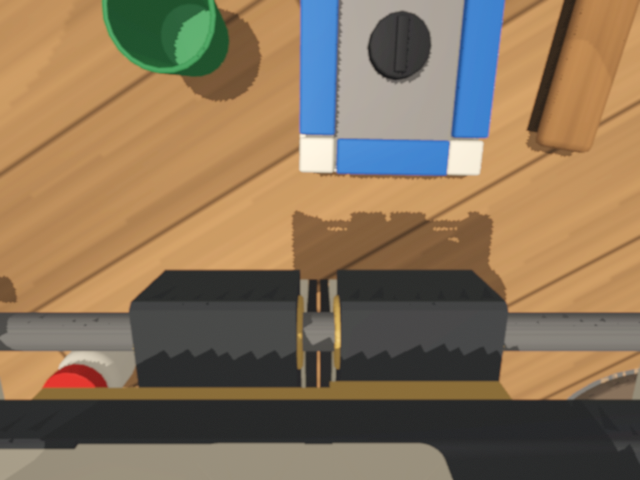

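The close view shows the short rim at the box's -x end centred at (393,157), the cap at (400,45), and long rims at columns 318 and 480. The gripper is shut and lined up with the box.

```bash
cat > plan.py <<'E'
from m import *
def rims(cx,cy,yaw):
    a=np.radians(yaw); e=np.array([np.cos(a),np.sin(a)]); n=np.array([-e[1],e[0]]); c=np.array([cx,cy])
    return dict(near=c-.077*e,far=c+.077*e,left=c+.057*n,right=c-.057*n,cap=c)
def rel(cx,cy,yaw):
    s=r.get_state(); t=np.radians(s['eef_rot'][2]); x=np.array([np.cos(t),np.sin(t)]); y=np.array([np.sin(t),-np.cos(t)])
    print(s['time_s'],s['tcp_pos'].round(4),s['eef_rot'].round(1),s['contact_force'].round(1))
    for k,p in rims(cx,cy,yaw).items():
        d=p-s['tcp_pos'][:2]; print(k,p.round(4),'tool x,y mm',(1000*d@x).round(1),(1000*d@y).round(1),'units',(d@x/.025).round(2),(d@y/.025).round(2))
E
python3 - <<'E'
from plan import *
c=pt('w1',400,45); n=pt('w1',393,157); print('cap',c,'near',n,'near by z',pt('w1',393,157,.078))
for uv in ((318,152),(466,157)): print(pt('w1',*uv))
rel(c[0],c[1],-31.3)
E
```

```text
cap [0.52266304 0.04499649 0.08240847] near [0.45768419 0.08408331 0.07792145] near by z [0.45769639 0.08409351 0.078     ]
[0.48884884 0.1302898  0.0691886 ]
[0.42768931 0.03481959 0.06923294]
1.4 [0.4457 0.1578 0.2423] [ 1.793e+02 -1.000e-01 -3.080e+01] [ 0.2 -1.4 -0.3]
near [0.4569 0.085 ] tool x,y mm 46.9 56.8 units 1.88 2.27
far [0.5885 0.005 ] tool x,y mm 200.9 58.0 units 8.04 2.32
left [0.5523 0.0937] tool x,y mm 124.4 0.4 units 4.97 0.02
right [ 0.4931 -0.0037] tool x,y mm 123.4 114.4 units 4.94 4.58
cap [0.5227 0.045 ] tool x,y mm 123.9 57.4 units 4.96 2.3
```

```bash
python3 -m inch '[{"x":0.63,"y":0.76,"z":0,"yaw":0},{"x":0.63,"y":0.76,"z":0,"yaw":0.1},{"x":0.63,"y":0.76,"z":1,"yaw":0},{"x":0,"y":0,"z":1,"yaw":0},{"x":0,"y":0,"z":1,"yaw":0}]'; python3 -m inch '[{"x":0,"y":0,"z":1,"yaw":0},{"x":0,"y":0,"z":0.6,"yaw":0},{"x":0,"y":0,"z":0,"yaw":0}]'; python3 -c "
from plan import *
rel(.523,.0445,-31.3)"
```

```text
time_s: 1.82
tcp_pos: [0.46, 0.0814, 0.1709]
eef_rot: [179.8, -0.4, -31.3]
contact_force: [0.8, 0.6, -0.6]
gripper_width: 0.0004
time_s: 2.07
tcp_pos: [0.4569, 0.0791, 0.1248]
eef_rot: [179.5, -0.1, -31.5]
contact_force: [-1.6, 0.5, -0.9]
gripper_width: -0.0
2.0667 [0.4569 0.0791 0.1248] [ 1.795e+02 -1.000e-01 -3.150e+01] [-1.6  0.5 -0.9]
near [0.4572 0.0845] tool x,y mm -2.5 -4.8 units -0.1 -0.19
far [0.5888 0.0045] tool x,y mm 151.5 -5.3 units 6.06 -0.21
left [0.5526 0.0932] tool x,y mm 74.3 -62.0 units 2.97 -2.48
right [ 0.4934 -0.0042] tool x,y mm 74.6 52.0 units 2.98 2.08
cap [0.523  0.0445] tool x,y mm 74.5 -5.0 units 2.98 -0.2
```

```bash
python3 -m inch '[{"x":-0.1,"y":-0.2,"z":0.6,"yaw":0},{"x":0,"y":0,"z":0.4,"yaw":0},{"x":0,"y":0,"z":0,"yaw":0}]'; python3 -c "
from plan import *
rel(.523,.0445,-31.3)"|head -2
```

```text
time_s: 2.32
tcp_pos: [0.4574, 0.085, 0.0996]
eef_rot: [179.4, -0.1, -31.4]
contact_force: [-0.0, -0.8, 0.6]
gripper_width: 0.0004
2.3167 [0.4574 0.085  0.0996] [ 1.794e+02 -1.000e-01 -3.140e+01] [-0.  -0.8  0.6]
near [0.4572 0.0845] tool x,y mm 0.1 0.5 units 0.0 0.02
```

```bash
python3 -m inch '[{"x":0,"y":0,"z":0.3,"yaw":0},{"x":0,"y":0,"z":0.1,"yaw":0}]'; python3 -m inch '[{"x":0,"y":0,"z":0.16,"yaw":0}]';python3 -m inch '[{"x":0,"y":0,"z":0.16,"yaw":0}]';python3 -m inch '[{"x":0,"y":0,"z":0.16,"yaw":0}]'
```

```text
time_s: 2.48
tcp_pos: [0.4582, 0.0856, 0.0905]
eef_rot: [179.5, -0.2, -31.3]
contact_force: [-0.3, 0.3, -1.0]
gripper_width: 0.0003
time_s: 2.57
tcp_pos: [0.4587, 0.0857, 0.0872]
eef_rot: [179.6, -0.2, -31.3]
contact_force: [-1.3, -0.2, 7.3]
gripper_width: 0.0001
time_s: 2.65
tcp_pos: [0.4591, 0.0859, 0.0836]
eef_rot: [179.6, -0.3, -31.3]
contact_force: [0.4, -0.1, -0.2]
gripper_width: 0.0003
time_s: 2.73
tcp_pos: [0.4596, 0.086, 0.0805]
eef_rot: [179.7, -0.3, -31.3]
contact_force: [-23.5, 0.5, 69.3]
gripper_width: 0.0004
```

The section snapped at 0.0836 and then met the hard stop at 69 N. I'll be gentler on the others. Now I'll lift and look at whether the box moved.

```bash
python3 -m inch '[{"x":0,"y":0,"z":-1,"yaw":0},{"x":0,"y":-0.3,"z":-1,"yaw":0},{"x":0,"y":-1,"z":-0.8,"yaw":0},{"x":0,"y":-1,"z":0,"yaw":0},{"x":0,"y":0,"z":0,"yaw":0}]'; python3 - <<'E'
from plan import *
grab('wrist','w2'); 
P,h,d=cloud('w2')
m=(h[...,0]>100)&(h[...,0]<130)&(h[...,1]>140)&(h[...,2]>60)&(np.abs(P[...,2]-.073)<.015)
n,l,st,ce=cv2.connectedComponentsWithStats(m.astype(np.uint8))
for i in range(1,n):
    if st[i,4]>300:
        Q=P[l==i]; print(ce[i].round(),st[i],np.median(Q[:,2]).round(4),[round(float(x),1) for t in [cv2.minAreaRect(Q[:,:2].astype(np.float32)*1000)] for x in (*t[0],*t[1],t[2])])
rel(.523,.0445,-31.3)
E
```

```text
time_s: 3.15
tcp_pos: [0.4906, 0.1366, 0.1542]
eef_rot: [179.8, -0.4, -31.4]
contact_force: [0.1, -0.1, -0.2]
gripper_width: 0.0005
[328. 111.] [  304     0    52   228 10773] 0.0776 [550.0, 93.8, 25.1, 114.6, 58.1]
[542. 111.] [  502     0    85   230 12132] 0.0775 [491.2, -3.0, 26.0, 117.0, 58.3]
[422. 249.] [ 352  229  142   43 5530] 0.0695 [458.8, 84.0, 82.4, 25.2, 57.8]
3.2 [0.4898 0.1355 0.1542] [179.8  -0.4 -31.3] [ 0.2 -0.4  0.2]
near [0.4572 0.0845] tool x,y mm -1.3 60.5 units -0.05 2.42
far [0.5888 0.0045] tool x,y mm 152.7 60.4 units 6.11 2.41
left [0.5526 0.0932] tool x,y mm 75.7 3.4 units 3.03 0.14
right [ 0.4934 -0.0042] tool x,y mm 75.8 117.4 units 3.03 4.7
cap [0.523  0.0445] tool x,y mm 75.7 60.4 units 3.03 2.42
```

View pics/w2.png

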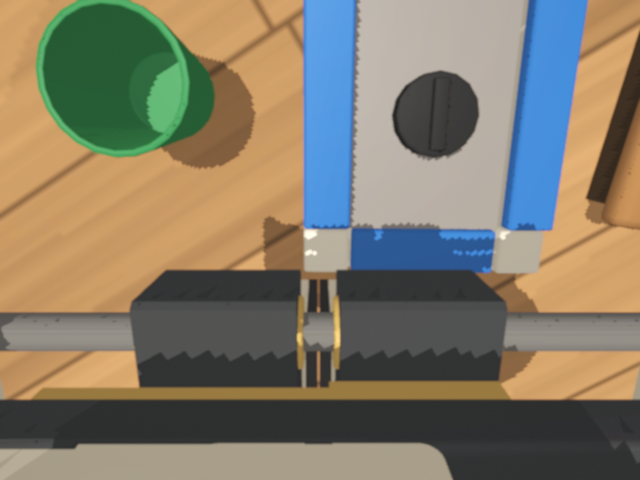

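The near section (422,249) now stands at 0.0695, which is flush. The box has moved at most about 1 mm, and the other three sections are still proud at 0.0775. Next is the left section.

```bash
python3 -m inch '[{"x":0.9,"y":0.04,"z":0,"yaw":0},{"x":0.9,"y":0.04,"z":0,"yaw":0},{"x":0.9,"y":0,"z":0.4,"yaw":0},{"x":0.3,"y":0,"z":0.6,"yaw":0},{"x":0,"y":0,"z":0.5,"yaw":0}]';python3 -m inch '[{"x":0,"y":0,"z":0.3,"yaw":0},{"x":0,"y":0,"z":0,"yaw":0}]'; python3 -c "
from plan import *
rel(.5243,.0435,-31.8)"
```

```text
time_s: 3.62
tcp_pos: [0.5557, 0.0932, 0.1184]
eef_rot: [-179.9, -0.5, -31.1]
contact_force: [-0.8, 0.3, -0.1]
gripper_width: 0.0
time_s: 3.78
tcp_pos: [0.5539, 0.0909, 0.107]
eef_rot: [179.8, -0.4, -31.3]
contact_force: [0.2, -0.4, -0.0]
gripper_width: 0.0006
3.7833 [0.5539 0.0909 0.107 ] [179.8  -0.4 -31.3] [ 0.2 -0.4 -0. ]
near [0.4589 0.0841] tool x,y mm -77.6 55.2 units -3.11 2.21
far [0.5897 0.0029] tool x,y mm 76.4 56.6 units 3.05 2.26
left [0.5543 0.0919] tool x,y mm -0.1 -1.1 units -0.01 -0.04
right [ 0.4943 -0.0049] tool x,y mm -1.1 112.9 units -0.05 4.52
cap [0.5243 0.0435] tool x,y mm -0.6 55.9 units -0.03 2.24
```

```bash
python3 -m inch '[{"x":0,"y":-0.05,"z":0.5,"yaw":0},{"x":0,"y":0,"z":0.1,"yaw":0},{"x":0,"y":0,"z":0,"yaw":0}]'; python3 -m inch '[{"x":0,"y":0,"z":0.15,"yaw":0}]';python3 -m inch '[{"x":0,"y":0,"z":0.13,"yaw":0}]'
```

```text
time_s: 4.03
tcp_pos: [0.5536, 0.0914, 0.092]
eef_rot: [179.8, -0.3, -31.3]
contact_force: [-0.0, -0.5, 0.1]
gripper_width: 0.0005
time_s: 4.12
tcp_pos: [0.5538, 0.0916, 0.0892]
eef_rot: [179.8, -0.4, -31.2]
contact_force: [-0.5, 0.1, 7.9]
gripper_width: 0.0006
time_s: 4.2
tcp_pos: [0.5538, 0.0916, 0.0869]
eef_rot: [179.8, -0.4, -31.2]
contact_force: [-3.4, -1.0, 4.4]
gripper_width: 0.0009
```

```bash
python3 -m inch '[{"x":0,"y":0,"z":0.12,"yaw":0}]';python3 -m inch '[{"x":0,"y":0,"z":0.06,"yaw":0}]'
```

```text
time_s: 4.28
tcp_pos: [0.5539, 0.0917, 0.0846]
eef_rot: [179.9, -0.4, -31.2]
contact_force: [-0.0, -0.1, 0.2]
gripper_width: 0.0006
time_s: 4.37
tcp_pos: [0.554, 0.0919, 0.0833]
eef_rot: [179.9, -0.5, -31.2]
contact_force: [0.1, -0.3, 0.7]
gripper_width: 0.0003
```

The left section snapped home with no force left on the tool. Next is the far section.

```bash
python3 -m inch '[{"x":0,"y":0,"z":-1,"yaw":0},{"x":0.8,"y":0.5,"z":-0.3,"yaw":0},{"x":0.9,"y":0.6,"z":0,"yaw":0},{"x":0.9,"y":0.7,"z":0,"yaw":0},{"x":0.4,"y":0.35,"z":0,"yaw":0}]';python3 -m inch '[{"x":0,"y":0,"z":0,"yaw":0},{"x":0,"y":0,"z":0,"yaw":0}]'; python3 -c "
from plan import *
rel(.5243,.0435,-31.8)"
```

```text
time_s: 4.78
tcp_pos: [0.5917, 0.0083, 0.1193]
eef_rot: [-180.0, -0.6, -30.7]
contact_force: [-0.6, -0.3, 0.1]
gripper_width: 0.0004
time_s: 4.95
tcp_pos: [0.5928, 0.0059, 0.1197]
eef_rot: [-179.9, -0.7, -30.9]
contact_force: [-0.3, 0.7, -0.4]
gripper_width: 0.0009
4.95 [0.5928 0.0059 0.1197] [-179.9   -0.7  -30.9] [-0.3  0.7 -0.4]
near [0.4589 0.0841] tool x,y mm -155.1 1.8 units -6.2 0.07
far [0.5897 0.0029] tool x,y mm -1.1 4.1 units -0.04 0.17
left [0.5543 0.0919] tool x,y mm -77.2 -54.0 units -3.09 -2.16
right [ 0.4943 -0.0049] tool x,y mm -78.9 59.9 units -3.16 2.4
cap [0.5243 0.0435] tool x,y mm -78.1 3.0 units -3.12 0.12
```

```bash
python3 -m inch '[{"x":-0.04,"y":0.16,"z":0.6,"yaw":0},{"x":0,"y":0,"z":0.4,"yaw":0},{"x":0,"y":0,"z":0,"yaw":0},{"x":0,"y":0,"z":0,"yaw":0}]';  python3 -c "
from plan import *
rel(.5243,.0435,-31.8)"|head -3
```

```text
time_s: 5.28
tcp_pos: [0.5902, 0.0048, 0.0945]
eef_rot: [-179.8, -0.7, -30.9]
contact_force: [0.2, 0.1, -0.1]
gripper_width: 0.0005
5.2833 [0.5902 0.0048 0.0945] [-179.8   -0.7  -30.9] [ 0.2  0.1 -0.1]
near [0.4589 0.0841] tool x,y mm -153.4 -0.6 units -6.14 -0.02
far [0.5897 0.0029] tool x,y mm 0.6 1.9 units 0.02 0.08
```

```bash
python3 -m inch '[{"x":0,"y":0.05,"z":0.2,"yaw":0},{"x":0,"y":0,"z":0.13,"yaw":0}]'; python3 -m inch '[{"x":0,"y":0,"z":0.12,"yaw":0}]';python3 -m inch '[{"x":0,"y":0,"z":0.12,"yaw":0}]'
```

```text
time_s: 5.45
tcp_pos: [0.5901, 0.0046, 0.0872]
eef_rot: [-179.8, -0.8, -30.8]
contact_force: [-2.5, -4.1, 5.4]
gripper_width: 0.0005
time_s: 5.53
tcp_pos: [0.5902, 0.0047, 0.0845]
eef_rot: [-179.8, -0.8, -30.7]
contact_force: [0.0, 0.0, -0.6]
gripper_width: 0.0003
time_s: 5.62
tcp_pos: [0.5904, 0.005, 0.0814]
eef_rot: [-179.8, -0.8, -30.7]
contact_force: [0.1, 0.1, 0.1]
gripper_width: 0.0005
```

The far section snapped home too. Last is the right section.

```bash
python3 -m inch '[{"x":0,"y":0,"z":-1,"yaw":0},{"x":-0.2,"y":0.3,"z":-0.7,"yaw":0},{"x":-1,"y":0.7,"z":0,"yaw":0},{"x":-1,"y":0.7,"z":0,"yaw":0},{"x":-0.6,"y":0.4,"z":0,"yaw":0}]';python3 -m inch '[{"x":-0.1,"y":0,"z":0,"yaw":0},{"x":0,"y":0,"z":0,"yaw":0}]'; python3 - <<'E'
from plan import *
grab('wrist','w3'); 
P,h,d=cloud('w3')
m=(h[...,0]>100)&(h[...,0]<130)&(h[...,1]>140)&(h[...,2]>60)&(np.abs(P[...,2]-.073)<.015)
n,l,st,ce=cv2.connectedComponentsWithStats(m.astype(np.uint8))
for i in range(1,n):
    if st[i,4]>300:
        Q=P[l==i]; print(ce[i].round(),np.median(Q[:,2]).round(4),[round(float(x),1) for t in [cv2.minAreaRect(Q[:,:2].astype(np.float32)*1000)] for x in (*t[0],*t[1],t[2])])
rel(.5243,.0435,-31.8)
E
```

```text
time_s: 6.03
tcp_pos: [0.5039, -0.0032, 0.1215]
eef_rot: [-179.8, -0.8, -30.7]
contact_force: [-0.4, -0.3, 0.1]
gripper_width: 0.0004
time_s: 6.2
tcp_pos: [0.4983, -0.002, 0.1219]
eef_rot: [-179.8, -0.8, -30.7]
contact_force: [0.5, -0.2, -0.1]
gripper_width: 0.0007
[211. 116.] 0.0695 [588.3, 2.7, 83.1, 25.0, 58.2]
[104. 227.] 0.0695 [569.2, 81.0, 26.5, 84.9, 58.2]
[330. 214.] 0.0776 [512.2, -17.2, 25.1, 77.9, 58.3]
[115. 363.] 0.0696 [508.3, 120.1, 23.6, 15.6, 60.9]
6.25 [ 0.4986 -0.002   0.1218] [-179.8   -0.8  -30.7] [-0.8 -1.8  0.1]
near [0.4589 0.0841] tool x,y mm -78.1 -53.7 units -3.13 -2.15
far [0.5897 0.0029] tool x,y mm 75.8 -50.8 units 3.03 -2.03
left [0.5543 0.0919] tool x,y mm -0.1 -109.2 units -0.0 -4.37
right [ 0.4943 -0.0049] tool x,y mm -2.3 4.7 units -0.09 0.19
cap [0.5243 0.0435] tool x,y mm -1.2 -52.2 units -0.05 -2.09
```

The depth confirms the far and left sections at 0.0695, flush. The right section is still at 0.0776, where I expected it.

```bash
python3 -m inch '[{"x":-0.08,"y":0.18,"z":0.6,"yaw":0},{"x":0,"y":0,"z":0.5,"yaw":0},{"x":0,"y":0,"z":0,"yaw":0},{"x":0,"y":0,"z":0,"yaw":0}]';  python3 -c "
from plan import *
rel(.5243,.0435,-31.8)"|sed -n '1p;5p'
```

```text
time_s: 6.58
tcp_pos: [0.4994, -0.0037, 0.0944]
eef_rot: [-179.6, -1.0, -30.6]
contact_force: [-0.5, 0.5, -0.7]
gripper_width: 0.0007
6.5833 [ 0.4994 -0.0037  0.0944] [-179.6   -1.   -30.6] [-0.5  0.5 -0.7]
right [ 0.4943 -0.0049] tool x,y mm -3.8 3.7 units -0.15 0.15
```

```bash
python3 -m inch '[{"x":-0.15,"y":0.15,"z":0.15,"yaw":0},{"x":0,"y":0,"z":0.1,"yaw":0}]'; python3 -m inch '[{"x":0,"y":0,"z":0.12,"yaw":0}]';python3 -m inch '[{"x":0,"y":0,"z":0.1,"yaw":0}]'
```

```text
time_s: 6.75
tcp_pos: [0.4953, -0.0049, 0.0884]
eef_rot: [-179.6, -1.0, -30.6]
contact_force: [-6.5, -0.1, 7.1]
gripper_width: 0.0004
time_s: 6.83
tcp_pos: [0.4953, -0.005, 0.0857]
eef_rot: [-179.6, -1.0, -30.6]
contact_force: [-0.9, 1.1, 1.8]
gripper_width: 0.0004
time_s: 6.92
tcp_pos: [0.4955, -0.005, 0.0832]
eef_rot: [-179.6, -1.0, -30.6]
contact_force: [-0.5, -0.5, -0.2]
gripper_width: 0.0004
```

The right section snapped. I'll lift clear and back off to check.

```bash
python3 -m inch '[{"x":0,"y":0,"z":-0.6,"yaw":0},{"x":0,"y":0,"z":-1,"yaw":0},{"x":0,"y":0,"z":-1,"yaw":0},{"x":0,"y":0,"z":-1,"yaw":0},{"x":-0.6,"y":-0.3,"z":-1,"yaw":0}]'; python3 -m inch '[{"x":-0.9,"y":-0.5,"z":-1,"yaw":0},{"x":-0.9,"y":-0.5,"z":-0.6,"yaw":0},{"x":-0.8,"y":-0.5,"z":0,"yaw":0},{"x":0,"y":0,"z":0,"yaw":0},{"x":0,"y":0,"z":0,"yaw":0}]'; python3 - <<'E'
from plan import *
grab('wrist','w4');grab('scene','scene2')
P,h,d=cloud('w4')
m=(h[...,0]>100)&(h[...,0]<130)&(h[...,1]>140)&(h[...,2]>60)&(np.abs(P[...,2]-.073)<.015)
n,l,st,ce=cv2.connectedComponentsWithStats(m.astype(np.uint8))
for i in range(1,n):
    if st[i,4]>300:
        Q=P[l==i]; print(ce[i].round(),np.percentile(Q[:,2],[5,50,95]).round(4),[round(float(x),1) for t in [cv2.minAreaRect(Q[:,:2].astype(np.float32)*1000)] for x in (*t[0],*t[1],t[2])])
E
```

```text
time_s: 7.33
tcp_pos: [0.482, 0.0077, 0.1962]
eef_rot: [179.8, -0.5, -30.7]
contact_force: [-0.0, 0.9, -0.3]
gripper_width: 0.0003
time_s: 7.75
tcp_pos: [0.4464, 0.0781, 0.2453]
eef_rot: [-179.4, -1.0, -30.8]
contact_force: [0.3, -0.3, -0.3]
gripper_width: 0.0008
[310.   9.] [0.0678 0.0694 0.0707] [582.5, 6.8, 82.0, 12.7, 59.0]
[233. 105.] [0.0682 0.0695 0.0708] [552.7, 91.2, 25.1, 122.1, 58.3]
[383. 107.] [0.0682 0.0695 0.0707] [493.1, -4.9, 25.1, 122.2, 58.2]
[306. 212.] [0.0684 0.0695 0.0707] [458.1, 83.8, 81.8, 24.9, 57.9]
```

View pics/w4.png

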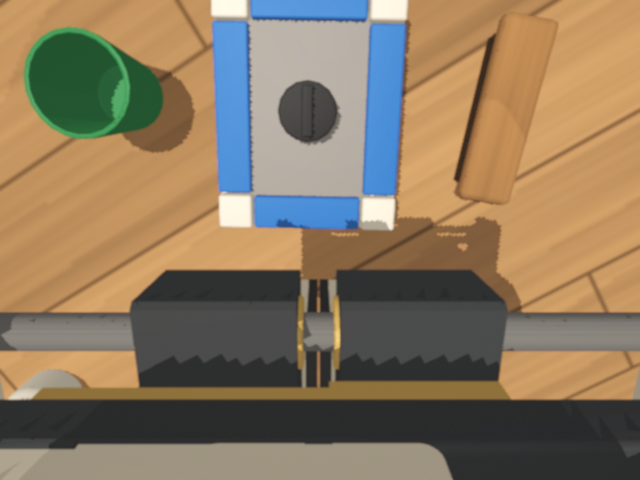

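View pics/scene2.png

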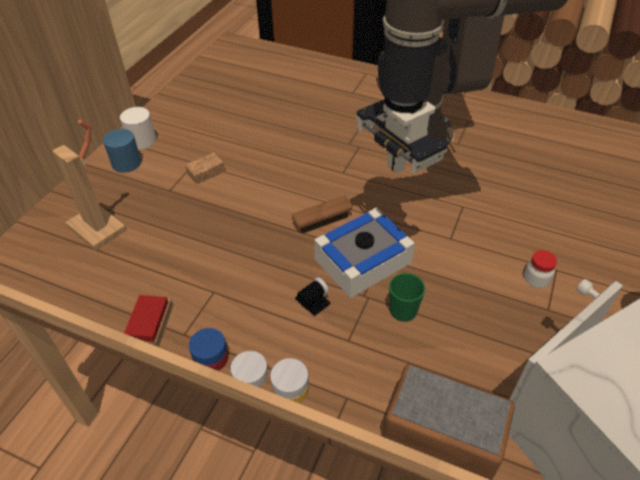

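All four sections are at 0.0695, level with the white corners. The cap at (308,111) has not turned, the box and the neighbouring things stand where they were, and the hand is clear.

```bash
python3 -c "
from plant import r
print(r.close_job(), r.get_state()['time_s'])"
```

```text
the job is handed in; nothing more can be done
the job is handed in; nothing more can be done
```

All four blue rim sections are clicked home, and the job is handed in at about 8 s of the 48 s allowed. I pressed them with the shut fingertips in the order near, left, far, right.

- **Rims:** the last wrist-camera depth put all four at a median of 69.5 mm, against 77.5 mm before pressing. That is flush with the 70 mm corners. The far section was only partly in that last view, but an earlier view also read it at 69.5 mm.
- **Box, cap and loose things:** the box shifted by about 1–2 mm at most, which is close to the measuring error. In the last pictures the cap has not turned, and the cup, headlamp, brush, wax jar and cork are where they were.
- **Hand:** it finished clear, about 16 cm above the lid, with no contact force.
- **One press harder than meant:** on the near section I went on to the hard stop, reading 69 N vertical with 23 N sideways (limit 120 N at the wrist). The other three showed under 10 N at each reading.

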